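# Top up the case column and snap its cap on

## Task

Set the loose plywood case, the one with the steel stud on its lid, squarely on top of the column of two cases, edges flush all round, and let go of it without shoving the column. Then take the black snap cap and press it straight down onto the stud: push on past the click until its rim is fully home on the lid. Finish while still holding the cap in the fingers and pressing it firmly down; leave the glue bottle, the tape and the sanding block alone.

Things in the scene. Friction and masses are not known exactly. Their poses are not given: they have to be found in the camera images.
- column_lid (a point): Centre of the upper face of the column's upper case: the place for the third case. The column is two closed plywood cases with black edging, one on the other on the bench, each 110 mm long (its x), 62 mm wide (its y), 40 mm high; its top is 80 mm above the bench. They are loose but heavy (1.6 and 1.2 kg). x along the length, y across the width, z up.
- case_mid (a point): Centre of the loose case's box, half-way up (20 mm below its lid, the stud not counted). Closed plywood case with black edging, 110 mm long (its x), 62 mm wide (its y), 40 mm high, 0.6 to 0.95 kg, lying on the bench. x along the length, y across the width (the 62 mm to grip), z up. The case below will be just as wide: grip the sides in their upper part, fingertips above the underside; the stud comes up between the fingers.
- stud_case: The same loose case (origin at the centre of its underside). Upright in the middle of its lid stands a steel stud, 28 mm across and 24 mm high above the lid, its top 6 mm tapering to 18 mm across; its foot is 20 mm above case_mid. Four spring balls stick 5 mm out of the stud's side, 12 mm above the lid.
- cap_mid (a point): Centre of the black plastic snap cap, on its axis, 17 mm above its rim and 17 mm below its top. Round, 52 mm across, 34 mm high, closed flat top, open below, standing rim down on the bench; z up, any way round. When it is home, this point is 37 mm above case_mid.
- cap: The same cap (origin at the centre of its rim plane). A lip inside the rim, 4 mm high, leaves a 32 mm opening; above it 40 mm across. Over the stud, the lip meets the balls with the rim about 19 mm above the lid, needs about 8 to 15 N, clicks past with the rim about 10 mm above the lid; the force then drops and the cap pulls itself on with up to 9 N (the case may lift a little, press on). Home: rim flat on the lid.
- glue_mid (a point): Bystander: middle of a glue bottle, 54 mm across, 150 mm high, standing upright; origin at half height.
- tape_mid (a point): Bystander: middle of a roll of tape lying flat, 90 mm across, 24 mm high; origin at half height.
- sanding_block_mid (a point): Bystander: middle of a sanding block, 70 x 110 mm, 38 mm high; origin 15 mm above the bench, z up.
Things that resemble listed ones, but are neither listed nor needed, are in the scene too. Leave any blue look-alike of the stud_case alone. Leave any green look-alike of the cap alone.

How it is judged:
On the way, in this order (a step that is already met when the one before it is completed fails the run):
1. the loose case stands squarely on the column and is let go (x of case_mid in the frame of column_lid between -0.007 and 0.007 m and y of case_mid in the frame of column_lid between -0.007 and 0.007 m and z of case_mid in the frame of column_lid between 0.017 and 0.023 m and angle between the x axis of case_mid and the x axis of column_lid, either way round below 0.1 rad and angle between case_mid's own z axis and vertical below 0.05 rad and contact force between stud_case and the fingers below 0.3 N), for 0.2 s.
2. the cap has clicked over the stud and is home on the lid (horizontal distance between cap_mid and case_mid below 0.004 m and z of cap_mid in the frame of case_mid between 0.035 and 0.0385 m and angle between cap_mid's own z axis and vertical below 0.06 rad), for 0.2 s.
At the end, for the whole second after the job is handed in: The case stands let go on the column, within 7 mm and 0.1 rad of square; the column is within 20 mm of its start; the cap is on the stud, within 4 mm of its axis and 1.5 mm of home; the fingers still hold it (over 3 N) and press it onto the case with over 3 N (all of step 1 and all of step 2 and distance of column_lid from where it was at the start of the episode below 0.02 m and contact force between cap and stud_case above 3 N and contact force between cap and the fingers above 3 N and linear speed of cap below 0.02 m/s); the arm keeps its last pose, push and grip.
It fails at once if the glue bottle is knocked away (more than 30 mm) or over (distance of glue_mid from where it was at the start of the episode above 0.03 m or angle between glue_mid's own z axis and vertical above 0.5 rad).
It fails at once if the roll of tape is knocked away (more than 30 mm) or over (distance of tape_mid from where it was at the start of the episode above 0.03 m or angle between tape_mid's own z axis and vertical above 0.5 rad).
It fails at once if the sanding block is knocked away (more than 30 mm) or over (distance of sanding_block_mid from where it was at the start of the episode above 0.03 m or angle between sanding_block_mid's own z axis and vertical above 0.5 rad).
It fails at once if the standing column is shoved more than 30 mm (distance of column_lid from where it was at the start of the episode above 0.03 m).
It also fails if it takes over 64 s, if anything falls off the work surface, if the arm or the gripper's body presses on something with over 40 N, if the wrist force passes 120 N, or if a joint passes its speed limit or range.

## Robot

A 6-joint arm with a two-finger parallel gripper is mounted at the origin on the work surface. World frame = base frame: x ahead of the robot, y to its left, z up, the work surface at z = 0. Lengths are in m, angles in rad, forces in N, time in s.
With the tool pointing down it reaches from about 0.35 to 0.875 m from the base axis. Payload 4.2 kg.
Tool frame: the origin (TCP) lies on the mounting face of the last link; the fingertips stand 182 mm ahead of it and the grasp point (between the pads) lies 164 mm ahead of it; z points along the fingers, y is the line along which they close (so a half turn about z gives the same grasp; the last joint's range is limited). The gripper opens to 87 mm and grips with 3 to 60 N. Pads are 19 mm wide; open, the fingers measure 117 mm over their backs; the gripper's body (75 mm by 190 mm) begins 51 mm behind the grasp point.
Start: joints at [1.504, 0.385, 0.008, 0, -1.194, -0.259], TCP at [0.2, 0.592, 0.405] pointing down, gripper open.
Joint ranges: [-3.14, 3.14], [-1.21, 2.06], [-1.07, 1.41], [-3.16, 2.05], [-2.99, -0.16], [-3.1, 3.1]. Speed limits (rad/s): [2.79, 2.79, 3.14, 3.14, 3.14, 3.14].

## Interface

Orientations are given as a 3x3 rotation matrix whose columns are the frame's x, y, z axes.
In Python, from station import robot, cams gives the robot as it stands.
- The arm moves only by the tool move_arm, never from a script. Its argument "rows" is text: rows parted by semicolons, each of 7 numbers parted by spaces: the opening, from 0 (shut) to 1 (fully open), then the shift along the tool's x, y, z in mm, then the turn, a rotation vector about the tool's x, y, z in rad. In form: jaw x y z wx wy wz; .... A call has 1 to 10 rows; each row is the pose to reach, as a shift and turn from the pose commanded when the call began, along the tool's axes at that moment; what a row does not reach only later rows make up. A row lasts 1/12 s, in which the tool goes at most 41.7 mm and 7.16 degrees, less where a joint would pass 70% of its speed; a pose out of reach is approached as far as the arm can. A call with a gripper value outside its range is refused whole. The fingers move at their own pace and stop on an object; "force" is the grip in N (left out, the last holds). Time passes only in rows, so rows that repeat a pose let the fingers close. It gives the time, the measured TCP pose, the force, the opening and the grip force at its end, in the units of the state.
- robot.state(): the state, without advancing time (a new reading comes with each control period).
- cams.capture(name): name is "scene" or "top" or "wrist"; returns a dict with "image" (480x640x3 uint8, red, green, blue), "vertical_fov" (degrees; the focal length in pixels is half the picture's height over the tangent of half this angle, whatever the lens; pixels are square), "cx", "cy" (the principal point, pixels), "T" (4x4, takes a point from camera to world coordinates). Camera axes: x right, y down, z forward; pixel columns grow to the right and rows downward; lengths in m; the calibration is good to about 2 mm. A picture is of the moment at which its call begins. There is no depth.
- robot.sign_off(): hands the job in; it is judged then, once.
The state is a dict: "time_s": time; "qpos": joint angles; "joint_velocities": joint speeds; "tau": joint torques, N m; "tool_pos": TCP position; "eef_rot": TCP orientation; "contact_force": force on the tool from outside, world axes, zero at the start; "ft_torque": the same for the moment, N m; "gripper_width": finger opening in m; "finger_force": force on a finger pad.
Only numpy, scipy, OpenCV 4.12 (cv2) and the standard library are available. Lean on these libraries where they do the work, as an engineer would, in place of code of your own. Each camera call takes 0.05 s, during which the arm holds its last target. There are 200 camera calls.

## Working session

There is one attempt and no reset: what is moved stays moved. The work goes in short steps, Python scripts to look and compute and a tool call to move; the robot and the scene stay as the last step left them, time stands still between calls to the robot, and variables do not carry over. Pictures are saved under pics/ and viewed, at most 10 in all, crops included, and the job is handed in when it is done.

Besides the shell and the picture viewer there is one more tool, called after "Call:" in YAML: its name, and indented under it one key for each argument. move_arm: Moves the arm, as the interface text tells. Its arguments: {"type":"object","properties":{"rows":{"type":"string"},"force":{"type":"number"}},"required":["rows"]}

```bash
mkdir -p pics; ls; python3 - <<'E'
from station import robot,cams
import cv2
s=robot.state(); print(s['time_s'],s['tool_pos'],s['eef_rot'],s['gripper_width'])
for n in ['top','scene']:
    c=cams.capture(n); cv2.imwrite(f'pics/{n}0.png',c['image'][:,:,::-1]); print(n,c['vertical_fov'],c['cx'],c['cy'],c['T'].tolist() if hasattr(c['T'],'tolist') else c['T'])
E
```

```text
pics
0.0 [0.19996112 0.59193404 0.40366078] [[ 9.47325290e-01 -3.20272455e-01 -5.91010398e-04]
 [-3.20272981e-01 -9.47322980e-01 -2.09524114e-03]
 [ 1.11170294e-04  2.17415959e-03 -9.99997630e-01]] 0.08707424231737165
top 55.7333365881037 320.8598249804062 245.5936543348248 [[-0.0043246911851210134, -0.9943153764202923, 0.10638716680279307, 0.4646903048031054], [-0.9999210051277372, 0.0030442728403668137, -0.01219491316939381, 0.020955509242166007], [0.011801718115977272, -0.10643150199562809, -0.9942499961440611, 0.9452947751377574], [0.0, 0.0, 0.0, 1.0]]
scene 47.92148747795046 315.38431275208535 237.57175830217489 [[-0.7250749387544988, 0.3595337722568074, -0.5873685383104458, 1.2382936889811258], [0.6886636771524556, 0.37488893744421564, -0.6206453289543112, 0.6826762118278169], [-0.002944989137145489, -0.8545137513163478, -0.5194204230199704, 0.6743760925874753], [0.0, 0.0, 0.0, 1.0]]
```

View pics/top0.png

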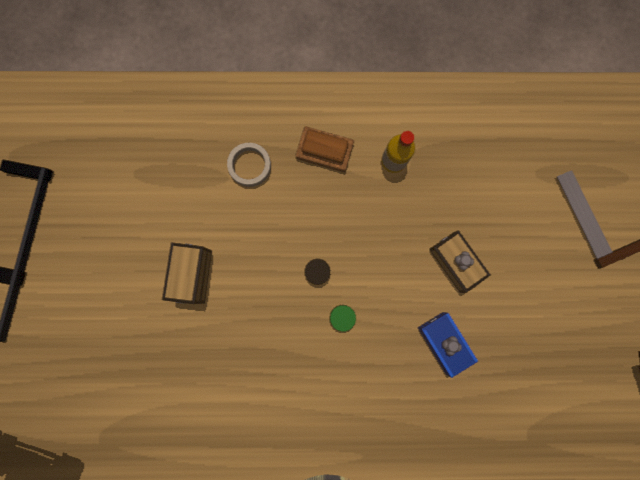

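View pics/scene0.png

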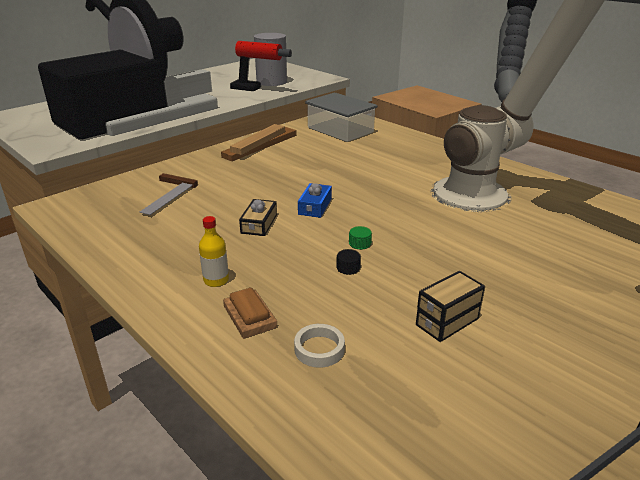

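The top view shows the column at about (187,272), the loose stud case at (460,262), the black cap at (318,272), the green cap at (343,318), the tape at (249,165), the sanding block at (325,149) and the glue at (400,150). I'll enlarge the two cases and the cap.

```bash
python3 - <<'E'
import cv2,numpy as np
im=cv2.imread('pics/top0.png')
a=[cv2.resize(im[y:y+75,x:x+75],None,fx=5,fy=5,interpolation=cv2.INTER_CUBIC) for x,y in [(150,235),(422,225)]]
cv2.imwrite('pics/crop.png',np.hstack(a))
E
```

```text
(no output)
```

View pics/crop.png

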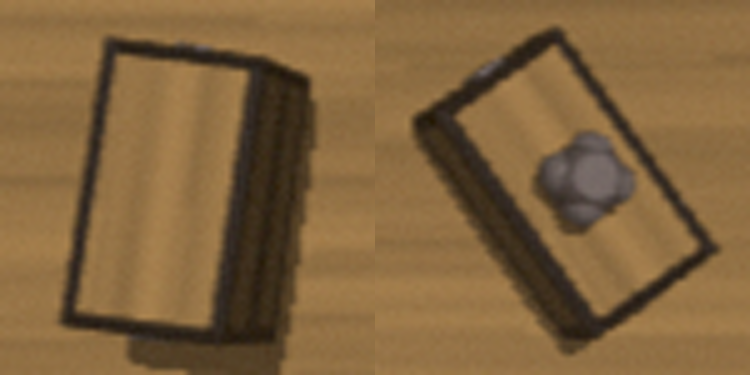

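The column lid corners in the crop are (105,38), (265,60), (218,342) and (63,323). The loose lid corners are (555,28), (718,247), (598,338) and about (435,119).

```bash
cat >h.py <<'E'
import numpy as np
from station import robot,cams
def ray(c,px,z):
    px=np.atleast_2d(np.array(px,float)); f=240/np.tan(np.radians(c['vertical_fov'])/2); T=np.array(c['T'])
    d=np.c_[(px[:,0]-c['cx'])/f,(px[:,1]-c['cy'])/f,np.ones(len(px))]@T[:3,:3].T
    return (T[:3,3]+d*((z-T[2,3])/d[:,2:]))[:,:2]
def proj(c,P):
    P=np.atleast_2d(P); f=240/np.tan(np.radians(c['vertical_fov'])/2); T=np.array(c['T'])
    q=(P-T[:3,3])@T[:3,:3]; return np.c_[c['cx']+f*q[:,0]/q[:,2],c['cy']+f*q[:,1]/q[:,2]]
def rect(p):  # 4 corners in order, p0-p1 short side
    m=p.mean(0); d=(p[3]-p[0]+p[2]-p[1]); s=p[1]-p[0]+p[2]-p[3]
    return m,np.arctan2(d[1],d[0]),np.linalg.norm(d)/2,np.linalg.norm(s)/2
def rel(x,y,z,ax):
    """shift in tool mm to put TCP at x,y,z; turn about tool z so that tool y lies along angle ax (world, mod pi)"""
    s=robot.state(); R=np.array(s['eef_rot']); p=np.array(s['tool_pos'])
    a=np.arctan2(R[1,1],R[0,1]); d=(ax-a+np.pi/2)%np.pi-np.pi/2
    return np.round(R.T@(np.array([x,y,z])-p)*1000,1), 'wz',round(-d,3),'q6',round(s['qpos'][5],2)
E
python3 - <<'E'
from h import *
c=cams.capture('top')
print(rect(ray(c,[(171,242.6),(203,247),(193.6,303.4),(162.6,299.6)],.08)))
print(rect(ray(c,[(434,248.8),(458,230.6),(490.6,274.4),(466.6,292.6)],.04)))
print('cap',ray(c,[(318,272)],.03),'green',ray(c,[(343,318)],.03))
print('stud',ray(c,[(422+220/5,225+178/5)],.06), 'glue',ray(c,[(407,137)],.15),'sand',ray(c,[(325,149)],.03))
m,a,_,_=rect(ray(c,[(434,248.8),(458,230.6),(490.6,274.4),(466.6,292.6)],.04))
print(rel(m[0],m[1],.40,a+np.pi/2))
E
```

```text
(array([0.505842 , 0.2730683]), np.float64(3.013706770426519), np.float64(0.10837685917044228), np.float64(0.060340178866842065))
(array([ 0.52865595, -0.27363819]), np.float64(-2.5266696383168727), np.float64(0.10803324861712861), np.float64(0.0616038985490782))
cap [[0.5091242  0.01572453]] green [[ 0.4172066  -0.03381901]]
stud [[ 0.52893488 -0.27457567]] glue [[ 0.74728111 -0.14581187]] sand [[7.64235387e-01 2.63066972e-04]]
(array([588.5, 714.8,   5.2]), 'wz', np.float64(-0.941), 'q6', np.float64(-0.26))
```

Call:
move_arm:
  rows: "1 39 20 0 0 0 -0.02;1 78 41 0 0 0 -0.04;1 116 61 0 0 0 -0.06;1 154 80 0 0 0 -0.08;1 192 100 0 0 0 -0.1;1 228 120 0 0 0 -0.12;1 265 138 0 0 0 -0.14;1 300 156 0 0 0 -0.16;1 335 174 0 0 0 -0.18;1 360 188 0 0 0 -0.198"

```text
time_s: 0.98
tool_pos: [0.4824, 0.2964, 0.4046]
eef_rot: [[0.992, -0.128, -0.0], [-0.128, -0.992, -0.0], [-0.0, 0.001, -1.0]]
contact_force: [0.7, 0.3, -0.2]
gripper_width: 0.087
finger_force: 0.0
```

Call:
move_arm:
  rows: "1 12 8 0 0 0 0;1 25 14 0 0 0 0;1 25 14 0 0 0 0;1 25 14 0 0 0 0"

```text
time_s: 1.32
tool_pos: [0.5042, 0.2812, 0.4042]
eef_rot: [[0.992, -0.129, -0.001], [-0.129, -0.992, -0.0], [-0.001, 0.001, -1.0]]
contact_force: [-0.2, 0.4, 0.5]
gripper_width: 0.087
finger_force: 0.0
```

```bash
python3 - <<'E'
from h import *
import cv2
c=cams.capture('wrist'); cv2.imwrite('pics/w1.png',c['image'][:,:,::-1]); print(np.round(c['T'],3))
s=robot.state();print(s['time_s'],s['tool_pos'],s['contact_force'])
p=np.array([.5058,.2731]);a=3.0137;u=np.array([np.cos(a),np.sin(a)]);v=np.array([-u[1],u[0]])
print(proj(c,[[*(p+i*.055*u+j*.031*v),.08] for i,j in [(1,1),(1,-1),(-1,-1),(-1,1)]]))
E
```

```text
[[-0.129 -0.952 -0.277  0.579]
 [-0.992  0.124  0.036  0.271]
 [ 0.     0.279 -0.96   0.382]
 [ 0.     0.     0.     1.   ]]
1.3667 [0.50372712 0.28169918 0.40432958] [ 0.40552293 -0.21065723 -0.08626916]
[[362.78362238 282.97290537]
 [296.59420797 283.07801765]
 [293.74364456 162.89911984]
 [366.8070651  162.77550432]]
```

View pics/w1.png

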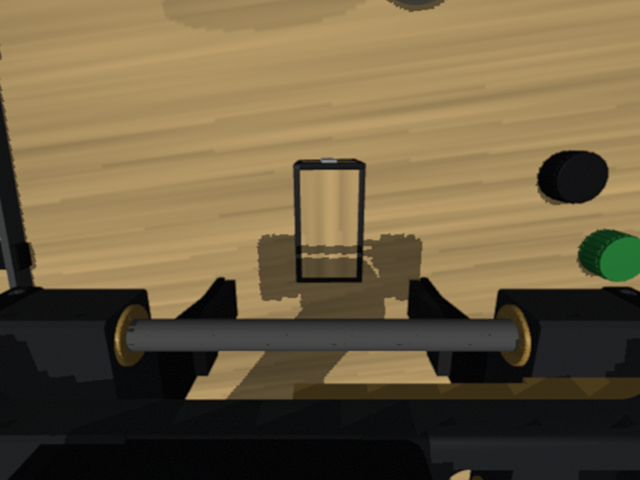

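The column lid outline in the wrist view, (296,282), (362,282), (365,164) and (294,164), matches the prediction to about 1 px. Next is the loose case.

```bash
python3 - <<'E'
from h import *
print(rel(.5287,-.2740,.36,-.956))
E
```

```text
(array([ 95.9, 547.9,  44.5]), 'wz', np.float64(-0.743), 'q6', np.float64(0.65))
```

Call:
move_arm:
  rows: "1 6 38 2 0 0 -0.05;1 13 76 5 0 0 -0.1;1 20 115 8 0 0 -0.15;1 27 154 12 0 0 -0.21;1 34 193 16 0 0 -0.26;1 41 232 20 0 0 -0.31;1 48 271 24 0 0 -0.37;1 54 310 28 0 0 -0.42;1 61 349 32 0 0 -0.47;1 68 388 36 0 0 -0.53"

```text
time_s: 2.2
tool_pos: [0.5214, -0.1125, 0.3689]
eef_rot: [[0.918, 0.396, 0.001], [0.396, -0.918, 0.0], [0.001, 0.0, -1.0]]
contact_force: [0.3, 0.6, 0.2]
gripper_width: 0.0872
finger_force: 0.0
```

```bash
python3 - <<'E'
from h import *
print(rel(.5287,-.2740,.36,-.956))
E
```

```text
(array([-57.3, 151.2,   8.9]), 'wz', np.float64(-0.208), 'q6', np.float64(1.89))
```

Call:
move_arm:
  rows: "1 -14 36 2 0 0 -0.05;1 -27 72 4 0 0 -0.1;1 -40 108 6 0 0 -0.15;1 -54 140 8 0 0 -0.208;1 -57 148 9 0 0 -0.208;1 -57 148 9 0 0 -0.208;1 -57 148 9 0 0 -0.208"

```text
time_s: 2.78
tool_pos: [0.5274, -0.2696, 0.3594]
eef_rot: [[0.82, 0.573, -0.001], [0.573, -0.82, 0.001], [-0.0, -0.001, -1.0]]
contact_force: [-0.3, 1.4, -0.1]
gripper_width: 0.0873
finger_force: 0.0
```

```bash
python3 - <<'E'
from h import *
import cv2
c=cams.capture('wrist'); cv2.imwrite('pics/w2.png',c['image'][:,:,::-1])
s=robot.state();print(s['time_s'],s['tool_pos'])
p=np.array([.5287,-.2738]);a=-2.5267;u=np.array([np.cos(a),np.sin(a)]);v=np.array([-u[1],u[0]])
print(proj(c,[[*(p+i*.055*u+j*.031*v),.04] for i,j in [(1,1),(1,-1),(-1,-1),(-1,1)]]),proj(c,[*p,.064]))
print(rel(.5287,-.2740,.36,-.956))
E
```

```text
2.8333 [ 0.5274886  -0.26902771  0.35971386]
[[360.48568851 288.87999107]
 [293.55626603 289.1619078 ]
 [289.89484462 168.16524104]
 [363.83353166 167.78007098]] [[327.29390133 238.85706158]]
(array([-1.9,  4.8, -0.3]), 'wz', np.float64(-0.004), 'q6', np.float64(2.38))
```

View pics/w2.png

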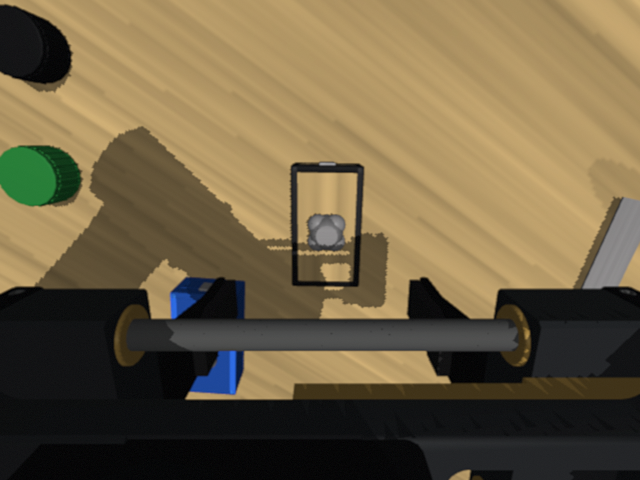

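The loose lid sits about 3 px above the prediction, with near edge row 286 against 289 and the stud at (326,234). The case is therefore about 2.5 mm further along tool +x, and I'll correct for that and descend.

```bash
python3 - <<'E'
from h import *
print(rel(.5307,-.2726,.194,-.956), rel(.5307,-.2726,.194,-.956)[0])
E
```

```text
(array([  0.6,   4.8, 165.7]), 'wz', np.float64(-0.004), 'q6', np.float64(2.38)) [  0.6   4.8 165.7]
```

Call:
move_arm:
  rows: "1 1 5 30 0 0 0;1 1 5 60 0 0 0;1 1 5 90 0 0 0;1 1 5 115 0 0 0;1 1 5 135 0 0 0;1 1 5 150 0 0 0;1 1 5 160 0 0 0;1 1 5 165 0 0 0;1 1 5 165 0 0 0;1 1 5 165 0 0 0"
  force: 30

```text
time_s: 3.67
tool_pos: [0.5316, -0.2733, 0.1956]
eef_rot: [[0.819, 0.574, 0.001], [0.574, -0.819, -0.001], [0.001, 0.001, -1.0]]
contact_force: [0.1, -0.1, 0.5]
gripper_width: 0.0866
finger_force: 0.0
```

```bash
python3 - <<'E'
from h import *
print(rel(.5307,-.2726,.194,-.956),robot.state()['tool_pos'])
E
```

```text
(array([-0.4, -1.1,  1.6]), 'wz', np.float64(-0.003), 'q6', np.float64(2.39)) [ 0.53164929 -0.27326922  0.19561833]
```

Close, then lift.

Call:
move_arm:
  rows: "0.8 0 0 1 0 0 0;0.75 0 0 1 0 0 0;0.7 0 0 1 0 0 0;0.65 0 0 1 0 0 0;0.6 0 0 1 0 0 0;0.6 0 0 1 0 0 0;0.6 0 0 1 0 0 0;0.6 0 0 1 0 0 0"
  force: 35

```text
time_s: 4.33
tool_pos: [0.5303, -0.2732, 0.194]
eef_rot: [[0.82, 0.572, -0.003], [0.572, -0.82, 0.002], [-0.001, -0.003, -1.0]]
contact_force: [-2.2, 4.7, 4.0]
gripper_width: 0.0615
finger_force: 35.0
```

Call:
move_arm:
  rows: "0.6 0 0 -5 0 0 0;0.6 0 0 -15 0 0 0;0.6 0 0 -35 0 0 0;0.6 0 0 -60 0 0 0;0.6 0 0 -90 0 0 0;0.6 0 0 -115 0 0 0;0.6 0 0 -135 0 0 0;0.6 0 0 -145 0 0 0;0.6 0 0 -150 0 0 0;0.6 0 0 -150 0 0 0"

```text
time_s: 5.17
tool_pos: [0.5307, -0.2738, 0.3438]
eef_rot: [[0.82, 0.573, 0.0], [0.573, -0.82, 0.0], [0.0, -0.0, -1.0]]
contact_force: [-0.1, -0.6, -8.5]
gripper_width: 0.0617
finger_force: 35.0
```

```bash
python3 - <<'E'
from h import *
import cv2
c=cams.capture('wrist'); cv2.imwrite('pics/w3.png',c['image'][:,:,::-1])
s=robot.state();print(s['time_s'],s['tool_pos'],s['gripper_width'],s['contact_force'],s['finger_force'])
R=np.array(s['eef_rot']);p=np.array(s['tool_pos'])
# case centred under grasp: lid 10 mm deeper... lid z=.04 when TCP .1946 -> 154.6 ahead
print(proj(c,[p+R@[i*.055,j*.031,.1548] for i,j in [(1,1),(1,-1),(-1,-1),(-1,1)]]),proj(c,p+R@[0,0,.131]))
print(rel(.506,.273,.33,1.443))
E
```

```text
5.2167 [ 0.5305493  -0.27369432  0.3425186 ] 0.061801611442410934 [-1.14260369  0.18443874 -8.97467322] 34.981883112341166
[[400.2311733  196.7452889 ]
 [240.13103815 196.76663082]
 [255.19164169 427.80617902]
 [385.82081059 427.68794832]] [[320.16526792 356.77403016]]
(array([ 292.9, -462.3,   13.3]), 'wz', np.float64(0.737), 'q6', np.float64(2.39))
```

View pics/w3.png

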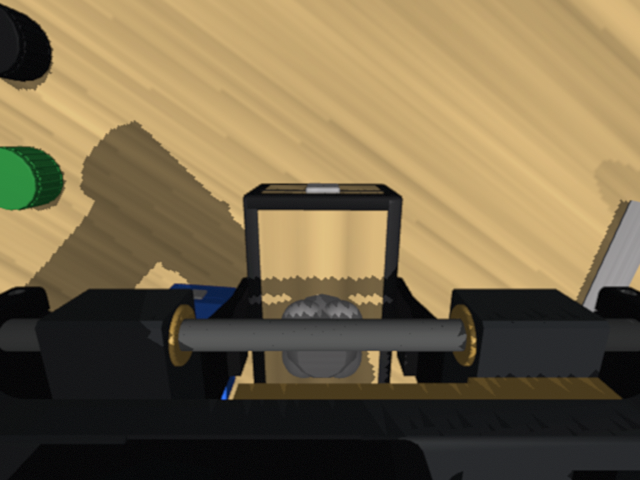

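The case is gripped centred: its far lid edge is at row 196 against 197 predicted, and its sides at x = 245 and 401. I'll carry it to the column.

Call:
move_arm:
  rows: "0.6 8 -13 0 0 0 0.02;0.6 24 -37 1 0 0 0.06;0.6 44 -70 2 0 0 0.11;0.6 64 -101 3 0 0 0.16;0.6 84 -133 4 0 0 0.22;0.6 104 -164 5 0 0 0.27;0.6 124 -196 6 0 0 0.32;0.6 144 -227 7 0 0 0.37;0.6 164 -259 8 0 0 0.42;0.6 184 -290 8 0 0 0.47"

```text
time_s: 6.05
tool_pos: [0.5145, 0.0709, 0.3336]
eef_rot: [[0.991, 0.137, -0.004], [0.137, -0.991, -0.001], [-0.005, 0.001, -1.0]]
contact_force: [0.0, -0.9, -8.2]
gripper_width: 0.062
finger_force: 35.0
```

```bash
python3 - <<'E'
from h import *
print(rel(.506,.273,.33,1.443))
E
```

```text
(array([  19.2, -201.4,    3.3]), 'wz', np.float64(0.265), 'q6', np.float64(1.26))
```

Call:
move_arm:
  rows: "0.6 4 -34 0 0 0 0.05;0.6 7 -68 0 0 0 0.1;0.6 11 -103 1 0 0 0.15;0.6 14 -138 2 0 0 0.2;0.6 17 -166 3 0 0 0.24;0.6 19 -185 3 0 0 0.265;0.6 19 -193 3 0 0 0.265;0.6 19 -195 3 0 0 0.265;0.6 19 -195 3 0 0 0.265;0.6 19 -195 3 0 0 0.265"

```text
time_s: 6.88
tool_pos: [0.507, 0.264, 0.3317]
eef_rot: [[0.992, -0.125, -0.002], [-0.125, -0.992, -0.002], [-0.002, 0.002, -1.0]]
contact_force: [0.5, 0.1, -8.3]
gripper_width: 0.0616
finger_force: 35.0
```

```bash
python3 - <<'E'
from h import *
print(rel(.506,.273,.2755,1.443),robot.state()['tool_pos'])
E
```

```text
(array([-2. , -8.9, 56.2]), 'wz', np.float64(0.002), 'q6', np.float64(0.68)) [0.50701411 0.26397781 0.33171598]
```

Call:
move_arm:
  rows: "0.6 -1 -4 10 0 0 0;0.6 -2 -8 22 0 0 0;0.6 -2 -8 34 0 0 0;0.6 -2 -8 42 0 0 0;0.6 -2 -8 47 0 0 0;0.6 -2 -8 50 0 0 0;0.6 -2 -8 52 0 0 0;0.6 -2 -8 52 0 0 0;0.6 -2 -8 52 0 0 0"

```text
time_s: 7.63
tool_pos: [0.5065, 0.2732, 0.2812]
eef_rot: [[0.992, -0.124, 0.001], [-0.124, -0.992, 0.001], [0.001, -0.001, -1.0]]
contact_force: [0.1, 0.8, -6.9]
gripper_width: 0.0619
finger_force: 35.0
```

```bash
python3 - <<'E'
from h import *
import cv2
s=robot.state(); print(rel(.506,.273,.2745,1.443),s['tool_pos'],s['contact_force'])
c=cams.capture('scene'); i=c['image'][230:370,370:530,::-1]; a=cv2.resize(i,None,fx=3.5,fy=3.5,interpolation=2)
c=cams.capture('top'); i=c['image'][220:320,130:240,::-1]; b=cv2.resize(i,None,fx=2.1,fy=4.9,interpolation=2)
cv2.imwrite('pics/s4.png',np.hstack([a,b]))
E
```

```text
(array([-0.4,  0.3,  6.7]), 'wz', np.float64(0.003), 'q6', np.float64(0.67)) [0.50646874 0.27324056 0.28123127] [ 0.12517873  0.80973079 -6.90572086]
```

View pics/s4.png

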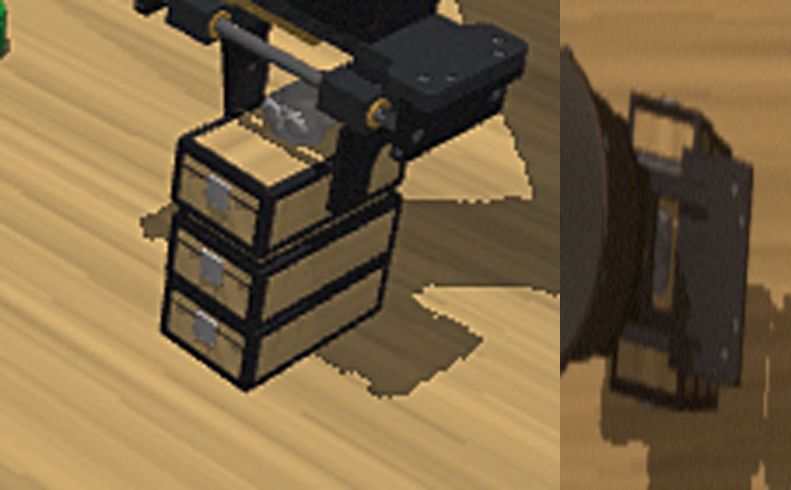

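The third case hovers flush over the column, with its vertical edges in line (front edge (245,388), (260,262), (270,190)). I'll lower it.

Call:
move_arm:
  rows: "0.6 0 0 2 0 0 0;0.6 0 0 4 0 0 0;0.6 0 0 5 0 0 0;0.6 0 0 6 0 0 0;0.6 0 0 6.5 0 0 0;0.6 0 0 6.5 0 0 0;0.6 0 0 6.5 0 0 0"

```text
time_s: 8.32
tool_pos: [0.5063, 0.2732, 0.2742]
eef_rot: [[0.992, -0.124, 0.0], [-0.124, -0.992, 0.0], [0.0, -0.0, -1.0]]
contact_force: [-0.1, -0.5, -8.1]
gripper_width: 0.0617
finger_force: 35.0
```

Call:
move_arm:
  rows: "0.6 0 0 0.5 0 0 0;0.6 0 0 1 0 0 0;0.6 0 0 1 0 0 0;0.6 0 0 1 0 0 0"

```text
time_s: 8.65
tool_pos: [0.5063, 0.2732, 0.274]
eef_rot: [[0.992, -0.124, 0.001], [-0.124, -0.992, 0.0], [0.001, -0.0, -1.0]]
contact_force: [-2.3, -2.1, -1.1]
gripper_width: 0.0612
finger_force: 35.0
```

Call:
move_arm:
  rows: "0.6 0 0 0.5 0 0 0;0.75 0 0 0.5 0 0 0;0.8 0 0 0.5 0 0 0;0.9 0 0 0.5 0 0 0;1 0 0 0.5 0 0 0;1 0 0 0.5 0 0 0;1 0 0 0.5 0 0 0;1 0 0 0.5 0 0 0;1 0 0 0.5 0 0 0;1 0 0 0.5 0 0 0"

```text
time_s: 9.48
tool_pos: [0.5063, 0.2732, 0.2727]
eef_rot: [[0.992, -0.124, 0.0], [-0.124, -0.992, -0.0], [0.0, -0.0, -1.0]]
contact_force: [0.1, -0.2, -0.2]
gripper_width: 0.0867
finger_force: 0.0
```

Call:
move_arm:
  rows: "1 0 0 -10 0 0 0;1 0 0 -25 0 0 0;1 0 0 -45 0 0 0;1 0 0 -70 0 0 0;1 0 0 -95 0 0 0;1 0 0 -115 0 0 0;1 0 0 -125 0 0 0;1 0 0 -130 0 0 0;1 0 0 -130 0 0 0;1 0 0 -130 0 0 0"

```text
time_s: 10.32
tool_pos: [0.506, 0.273, 0.4018]
eef_rot: [[0.992, -0.125, -0.002], [-0.125, -0.992, -0.001], [-0.002, 0.001, -1.0]]
contact_force: [-0.7, -0.5, -0.5]
gripper_width: 0.0871
finger_force: 0.0
```

```bash
python3 - <<'E'
from h import *
import cv2
s=robot.state(); print(s['time_s'],s['tool_pos'],s['contact_force'])
c=cams.capture('wrist');a=c['image'][:400,150:500,::-1]
p=np.array([.506,.273]);al=3.0137;u=np.array([np.cos(al),np.sin(al)]);v=np.array([-u[1],u[0]])
print(np.round(proj(c,[[*(p+i*.055*u+j*.031*v),.12] for i,j in [(1,1),(1,-1),(-1,-1),(-1,1)]])-[150,0]),proj(c,[*p,.144])-[150,0])
d=cams.capture('scene'); i=d['image'][230:350,390:500,::-1]; b=cv2.resize(i,None,fx=400/120,fy=400/120,interpolation=2)
cv2.imwrite('pics/w5.png',np.hstack([a,b]))
E
```

```text
10.3167 [0.50597928 0.27302206 0.40178171] [-0.68079153 -0.47268853 -0.49052276]
[[209. 306.]
 [133. 306.]
 [129. 170.]
 [213. 170.]] [[170.85492879 251.22088118]]
```

View pics/w5.png

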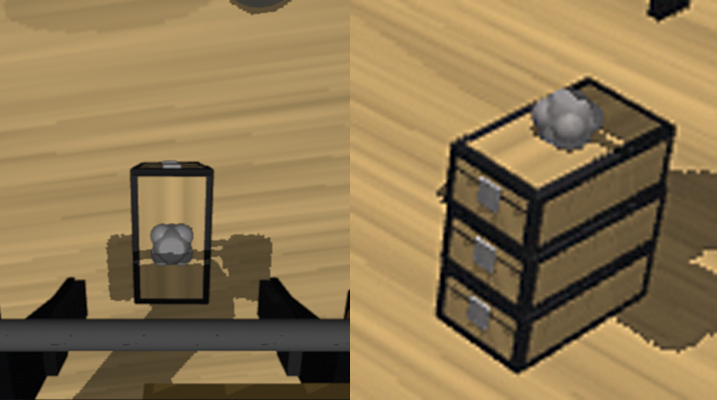

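The case stands flush on the column and is let go. In the wrist view the near lid edge is at row 303 and the stud at (172,247), within about 1–2 mm of the prediction. Now the cap.

Call:
move_arm:
  rows: "1 4 30 0 0 0 0;1 9 65 0 0 0 0;1 14 102 5 0 0 0;1 19 140 15 0 0 0;1 24 178 25 0 0 0;1 29 212 35 0 0 0;1 33 238 45 0 0 0;1 35 250 50 0 0 0;1 35 255 50 0 0 0;1 35 255 50 0 0 0"

```text
time_s: 11.25
tool_pos: [0.5093, 0.0153, 0.3522]
eef_rot: [[0.992, -0.126, -0.001], [-0.126, -0.992, -0.001], [-0.001, 0.001, -1.0]]
contact_force: [0.3, 1.0, -0.0]
gripper_width: 0.0874
finger_force: 0.0
```

Call:
move_arm:
  rows: "1 0 0 0 0 0 0;1 0 0 0 0 0 0"

```text
time_s: 11.42
tool_pos: [0.5096, 0.017, 0.3532]
eef_rot: [[0.992, -0.123, 0.001], [-0.123, -0.992, 0.0], [0.001, -0.0, -1.0]]
contact_force: [0.6, 0.4, 0.1]
gripper_width: 0.087
finger_force: 0.0
```

```bash
python3 - <<'E'
from h import *
import cv2
s=robot.state(); print(s['time_s'],s['tool_pos'])
c=cams.capture('wrist');im=c['image'];cv2.imwrite('pics/w6.png',im[:,:,::-1])
p=np.array([.5091,.0157]);t=np.linspace(0,2*np.pi,9)[:8]
print(np.round(proj(c,np.c_[p[0]+.026*np.cos(t),p[1]+.026*np.sin(t),0*t+.034])),proj(c,[*p,.034]))
print(rel(*p,.188,1.443))
E
```

```text
11.4167 [0.50962974 0.01697659 0.35322671]
[[319. 202.]
 [299. 213.]
 [294. 235.]
 [305. 253.]
 [327. 259.]
 [346. 249.]
 [352. 228.]
 [342. 208.]] [[323.0717226  231.24497882]]
(array([ -0.5,   1.5, 165.2]), 'wz', np.float64(0.005), 'q6', np.float64(1.1))
```

View pics/w6.png

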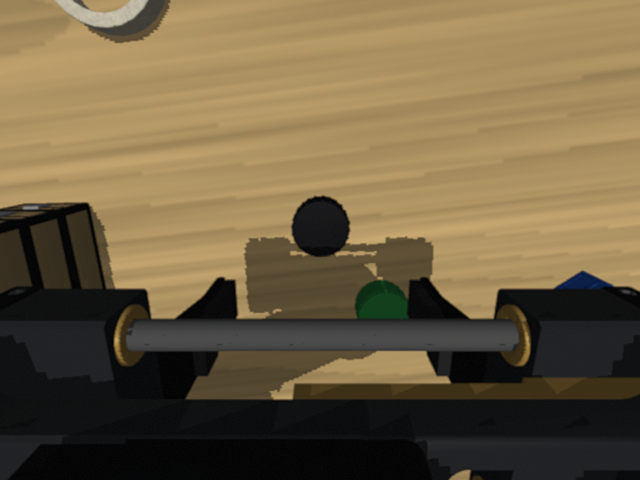

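The cap's top disc spans x 292–350 and rows 196–255, centre (321,226), so it is about 4 mm further along tool +x than estimated. I'll refine that with a blob fit and use the same pictures for the stud.

```bash
python3 - <<'E'
from h import *
import cv2
c=cams.capture('wrist');im=c['image'][:275]
m=(im.max(2)<60).astype(np.uint8); n,l,st,ce=cv2.connectedComponentsWithStats(m); k=l[226,321]
print(st[k],ce[k]); cnt=cv2.findContours((l==k).astype(np.uint8),0,1)[0][0]; e=cv2.fitEllipse(cv2.convexHull(cnt)); print(e)
p=ray(c,[e[0]],.034)[0]; print(p, rel(*p,.188,1.443), rel(*p,.188,1.443)[0])
E
```

```text
[ 292  196   57   61 2692] [320.3153789  226.54494799]
((320.39923095703125, 226.570556640625), (56.65027618408203, 61.00065612792969), 179.80690002441406)
[0.51351295 0.017575  ] (array([  3.8,  -1. , 165.2]), 'wz', np.float64(0.005), 'q6', np.float64(1.1)) [  3.8  -1.  165.2]
```

Call:
move_arm:
  rows: "1 1.6 -1 30 0 0 0;1 1.6 -1 65 0 0 0;1 1.6 -1 95 0 0 0;1 1.6 -1 120 0 0 0;1 1.6 -1 140 0 0 0;1 1.6 -1 152 0 0 0;1 1.6 -1 160 0 0 0;1 1.6 -1 165 0 0 0;1 1.6 -1 165 0 0 0;1 1.6 -1 165 0 0 0"

```text
time_s: 12.35
tool_pos: [0.5113, 0.017, 0.1883]
eef_rot: [[0.992, -0.124, 0.001], [-0.124, -0.992, 0.0], [0.001, -0.0, -1.0]]
contact_force: [-0.5, -0.1, -0.1]
gripper_width: 0.0868
finger_force: 0.0
```

```bash
python3 - <<'E'
from h import *
print(rel(.5113,.0175,.188,1.443))
E
```

```text
(array([-0.1, -0.5,  0.3]), 'wz', np.float64(0.004), 'q6', np.float64(1.1))
```

Call:
move_arm:
  rows: "0.8 0 0 0 0 0 0;0.7 0 0 0 0 0 0;0.62 0 0 0 0 0 0;0.55 0 0 0 0 0 0;0.5 0 0 0 0 0 0;0.5 0 0 0 0 0 0;0.5 0 0 0 0 0 0;0.5 0 0 0 0 0 0;0.5 0 0 0 0 0 0"
  force: 45

```text
time_s: 13.1
tool_pos: [0.5111, 0.0167, 0.1879]
eef_rot: [[0.992, -0.124, 0.0], [-0.124, -0.992, 0.0], [0.0, -0.0, -1.0]]
contact_force: [0.2, 0.4, 1.9]
gripper_width: 0.0505
finger_force: 44.9
```

Call:
move_arm:
  rows: "0.5 0 0 -10 0 0 0;0.5 0 0 -30 0 0 0;0.5 0 0 -60 0 0 0;0.5 0 0 -95 0 0 0;0.5 0 0 -130 0 0 0;0.5 0 0 -160 0 0 0;0.5 0 0 -180 0 0 0;0.5 0 0 -190 0 0 0;0.5 0 0 -190 0 0 0;0.5 0 0 -190 0 0 0"

```text
time_s: 13.93
tool_pos: [0.5104, 0.0165, 0.3771]
eef_rot: [[0.992, -0.125, -0.001], [-0.125, -0.992, 0.0], [-0.001, -0.0, -1.0]]
contact_force: [0.5, 0.3, -1.2]
gripper_width: 0.0513
finger_force: 44.9
```

```bash
python3 - <<'E'
from h import *
import cv2
s=robot.state(); print(s['time_s'],s['tool_pos'],s['gripper_width'],s['finger_force'],s['contact_force'])
print(rel(.5075,.2728,.37,1.443))
R=np.array(s['eef_rot']);p=np.array(s['tool_pos']);c=cams.capture('wrist')
t=np.linspace(0,2*np.pi,9)[:8]; print(np.round(proj(c,[p+R@[.026*np.cos(a),.026*np.sin(a),.154] for a in t])))
cv2.imwrite('pics/w7.png',cv2.resize(c['image'][200:450,170:470,::-1],None,fx=2.4,fy=2.4))
E
```

```text
13.9333 [0.51041109 0.01652814 0.37713374] 0.05125088681029198 44.94960944270133 [ 0.53866697  0.29343478 -1.2469709 ]
(array([ -34.9, -253.9,    7.2]), 'wz', np.float64(0.003), 'q6', np.float64(1.1))
[[320. 269.]
 [365. 286.]
 [382. 326.]
 [362. 364.]
 [321. 378.]
 [279. 364.]
 [259. 326.]
 [276. 286.]]
```

View pics/w7.png

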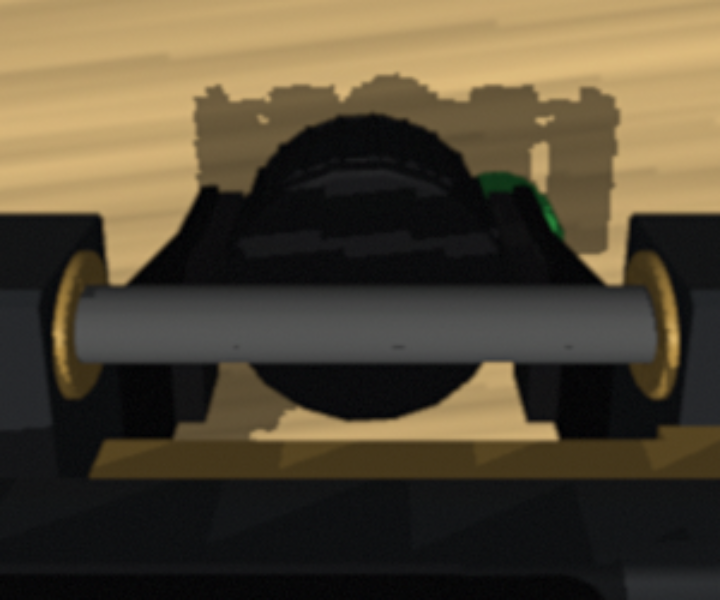

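The gripped cap is centred: its near edge is at row 375 against 378 predicted, and its far disc edge at row 269. I'll carry it over the stud.

Call:
move_arm:
  rows: "0.5 -2 -14 0 0 0 0;0.5 -6 -44 0 0 0 0;0.5 -11 -80 0 0 0 0;0.5 -16 -118 0 0 0 0;0.5 -21 -155 0 0 0 0;0.5 -26 -190 0 0 0 0;0.5 -30 -220 0 0 0 0;0.5 -33 -240 0 0 0 0;0.5 -35 -250 0 0 0 0;0.5 -35 -252 0 0 0 0"

```text
time_s: 14.82
tool_pos: [0.5073, 0.2726, 0.3753]
eef_rot: [[0.992, -0.122, -0.003], [-0.122, -0.992, -0.003], [-0.003, 0.003, -1.0]]
contact_force: [0.1, -0.5, -1.1]
gripper_width: 0.0505
finger_force: 44.9
```

Call:
move_arm:
  rows: "0.5 0 0 0 0 0 0;0.5 0 0 0 0 0 0;0.5 0 0 0 0 0 0"

```text
time_s: 15.07
tool_pos: [0.5077, 0.2697, 0.3775]
eef_rot: [[0.992, -0.126, -0.001], [-0.126, -0.992, -0.001], [-0.001, 0.001, -1.0]]
contact_force: [1.0, 0.1, -1.4]
gripper_width: 0.0506
finger_force: 44.9
```

```bash
python3 - <<'E'
from h import *
print(robot.state()['tool_pos'],rel(.507,.273,.346,1.443))
E
```

```text
[0.50766453 0.26973011 0.37747234] (array([-1. , -3.2, 31.5]), 'wz', np.float64(0.001), 'q6', np.float64(0.67))
```

Call:
move_arm:
  rows: "0.5 -0.5 -1.5 5 0 0 0;0.5 -1 -3 12 0 0 0;0.5 -1 -3 18 0 0 0;0.5 -1 -3 24 0 0 0;0.5 -1 -3 28 0 0 0;0.5 -1 -3 30 0 0 0;0.5 -1 -3 30 0 0 0;0.5 -1 -3 30 0 0 0"

```text
time_s: 15.73
tool_pos: [0.5071, 0.2742, 0.3477]
eef_rot: [[0.992, -0.124, 0.0], [-0.124, -0.992, -0.0], [0.0, 0.0, -1.0]]
contact_force: [-0.8, 0.2, -1.0]
gripper_width: 0.0509
finger_force: 44.9
```

```bash
python3 - <<'E'
from h import *
print(robot.state()['tool_pos'],rel(.507,.273,.328,1.443),robot.state()['contact_force'])
E
```

```text
[0.50707393 0.27419904 0.34771326] (array([ 0.1,  1.2, 19.7]), 'wz', np.float64(0.003), 'q6', np.float64(0.67)) [-0.75024145  0.21532266 -0.96359574]
```

Over the stud, down to where the lip meets the balls (TCP about 0.328).

Call:
move_arm:
  rows: "0.5 0 1 3 0 0 0;0.5 0 1 6 0 0 0;0.5 0 1 9 0 0 0;0.5 0 1 12 0 0 0;0.5 0 1 15 0 0 0;0.5 0 1 17 0 0 0;0.5 0 1 18 0 0 0;0.5 0 1 18 0 0 0"

```text
time_s: 16.4
tool_pos: [0.5068, 0.2731, 0.3294]
eef_rot: [[0.992, -0.124, -0.0], [-0.124, -0.992, -0.0], [-0.0, 0.001, -1.0]]
contact_force: [-0.1, 0.1, -0.6]
gripper_width: 0.051
finger_force: 44.9
```

Call:
move_arm:
  rows: "0.5 0 0 1 0 0 0;0.5 0 0 2 0 0 0;0.5 0 0 3 0 0 0;0.5 0 0 4 0 0 0;0.5 0 0 5 0 0 0;0.5 0 0 6 0 0 0;0.5 0 0 6 0 0 0"

```text
time_s: 16.98
tool_pos: [0.5073, 0.2732, 0.3253]
eef_rot: [[0.992, -0.124, 0.002], [-0.124, -0.992, 0.001], [0.002, -0.001, -1.0]]
contact_force: [-0.1, -0.7, 5.5]
gripper_width: 0.0508
finger_force: 44.9
```

Call:
move_arm:
  rows: "0.5 0 0 1 0 0 0;0.5 0 0 2 0 0 0;0.5 0 0 3 0 0 0;0.5 0 0 4 0 0 0;0.5 0 0 5 0 0 0;0.5 0 0 6 0 0 0;0.5 0 0 7 0 0 0;0.5 0 0 8 0 0 0;0.5 0 0 8 0 0 0"

```text
time_s: 17.73
tool_pos: [0.5071, 0.2731, 0.317]
eef_rot: [[0.992, -0.124, 0.002], [-0.124, -0.992, 0.001], [0.002, -0.001, -1.0]]
contact_force: [0.9, -0.7, 2.1]
gripper_width: 0.0507
finger_force: 44.9
```

Call:
move_arm:
  rows: "0.5 0 0 1 0 0 0;0.5 0 0 2 0 0 0;0.5 0 0 3 0 0 0;0.5 0 0 4 0 0 0;0.5 0 0 5 0 0 0;0.5 0 0 6 0 0 0;0.5 0 0 6 0 0 0;0.5 0 0 6 0 0 0"

```text
time_s: 18.4
tool_pos: [0.5067, 0.2731, 0.3096]
eef_rot: [[0.992, -0.124, -0.001], [-0.124, -0.992, -0.0], [-0.001, 0.001, -1.0]]
contact_force: [-1.4, -1.4, -1.4]
gripper_width: 0.0508
finger_force: 45.0
```

Clicked. I'll press home until about 15–20 N.

Call:
move_arm:
  rows: "0.5 0 0 1 0 0 0;0.5 0 0 2 0 0 0;0.5 0 0 3 0 0 0;0.5 0 0 4 0 0 0;0.5 0 0 5 0 0 0;0.5 0 0 5 0 0 0;0.5 0 0 5 0 0 0"

```text
time_s: 18.98
tool_pos: [0.5068, 0.2732, 0.3079]
eef_rot: [[0.992, -0.124, 0.002], [-0.124, -0.992, 0.001], [0.002, -0.001, -1.0]]
contact_force: [-5.8, -0.9, 13.6]
gripper_width: 0.0507
finger_force: 44.9
```

Call:
move_arm:
  rows: "0.5 0 0 1 0 0 0;0.5 0 0 2 0 0 0;0.5 0 0 2 0 0 0;0.5 0 0 2 0 0 0;0.5 0 0 2 0 0 0"

```text
time_s: 19.4
tool_pos: [0.5067, 0.2732, 0.3078]
eef_rot: [[0.992, -0.123, 0.003], [-0.123, -0.992, 0.001], [0.003, -0.001, -1.0]]
contact_force: [-9.1, -1.9, 21.5]
gripper_width: 0.0511
finger_force: 44.8
```

```bash
python3 - <<'E'
from h import *
for k in range(2):
    c=cams.capture('top'); s=robot.state(); print(s['time_s'],s['tool_pos'],s['contact_force'],s['finger_force'],s['ft_torque'])
E
```

```text
19.45 [0.50665901 0.27317598 0.30781025] [-8.64880649 -1.53251301 20.80695945] 44.800391130993376 [-0.72528258  2.74000415 -0.07124889]
19.5 [0.5066558  0.27319019 0.30782334] [-9.05598799 -1.90790496 21.35863575] 44.8003824504849 [-0.80593869  2.73561753 -0.05395888]
```

Home, and the force rises stiffly. I'll relieve the 9 N sideways load by shifting the command slightly in tool −x.

Call:
move_arm:
  rows: "0.5 -0.5 0 0 0 0 0;0.5 -1 0 0 0 0 0;0.5 -1.5 0 0 0 0 0;0.5 -1.5 0 0 0 0 0;0.5 -1.5 0 0 0 0 0;0.5 -1.5 0 0 0 0 0"

```text
time_s: 20.0
tool_pos: [0.5062, 0.2732, 0.3078]
eef_rot: [[0.992, -0.123, 0.005], [-0.123, -0.992, 0.001], [0.005, -0.002, -1.0]]
contact_force: [-5.0, -3.9, 18.4]
gripper_width: 0.0509
finger_force: 44.8
```

```bash
python3 - <<'E'
from h import *
s=robot.state(); print(s['tool_pos'],s['contact_force'])
print(robot.sign_off())
E
```

```text
[0.50615167 0.27318757 0.30782752] [-5.04739441 -3.92855136 18.37926237]
the job is handed in; nothing more can be done
None
```

The stud case is flush on the column and let go, and the cap is clicked home and still held, pressed down with about 18 N; I handed the job in at about 20 s, and the sign-off call gave no verdict.

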